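# Show the camera the witness mark under the pivot arm

## Robot

A 6-joint arm with a two-finger parallel gripper is mounted at the origin on the work surface. World frame = base frame: x ahead of the robot, y to its left, z up, the work surface at z = 0. Lengths are in m, angles in rad, forces in N, time in s.
With the tool pointing down it reaches from about 0.4 to 0.925 m from the base axis. Payload 12.5 kg.
Tool frame: the origin (TCP) lies at the centre of the arm's flange, where the gripper is bolted on; the fingertips stand 190 mm ahead of it and the grasp point (between the pads) lies 171 mm ahead of it; x points along the fingers, z is the direction in which the jaws open and shut, and the axes are right-handed (so a half turn about x gives the same grasp; the last joint's range is limited). The gripper opens to 95 mm and grips with 3 to 60 N. Pads are 20 mm wide; open, the fingers measure 119 mm over their backs; the gripper's body (75 mm by 180 mm) begins 59 mm behind the grasp point.
Start: joints at [1.096, 0.491, 1.559, -0, 1.092, -0.106], TCP at [0.225, 0.583, 0.405] pointing down, gripper open.
Joint ranges: [-3.1, 3.1], [-0.84, 2.19], [0.05, 2.79], [-1.13, 4.28], [0.06, 2.93], [-2.69, 2.69]. Speed limits (rad/s): [2.22, 2.22, 2.79, 3.14, 3.14, 3.14].

## Interface

Orientations are given as a rotation vector (axis times angle).
In Python, from rig import env, viewer, models gives the robot as it stands. The module is installed in compiled form; this text tells all that it offers.
- The arm moves only by the tool step_arm, never from a script. Its arguments are lists of equal length, an entry for each row: "dp": the shift along the tool's x, y, z in mm, a list of three; "turn": the turn, a rotation vector about the tool's x, y, z in rad, a list of three; "grip": the closure, from 0 (fully open) to 1 (shut). In form: {"dp": [[dx, dy, dz], ...], "turn": [[ax, ay, az], ...], "grip": [grip, ...]}. A call has 1 to 10 rows; each row is the pose to reach, as a shift and turn from the pose commanded when the call began, along the tool's axes at that moment; what a row does not reach only later rows make up. A row lasts 1/12 s, in which the tool goes at most 41.7 mm and 7.16 degrees, less where a joint would pass 70% of its speed; a pose out of reach is approached as far as the arm can. A call with a gripper value outside its range is refused whole. The fingers move at their own pace and stop on an object; "newtons" is the grip in N (left out, the last holds). Time passes only in rows, so rows that repeat a pose let the fingers close. It gives the time, the measured TCP pose, the force and the opening at its end, in the units of the state.
- env.get_obs(): the state, without advancing time (a new reading comes with each control period).
- viewer.snapshot(name): name is "scene" or "top" or "wrist"; returns (picture, depth): 420x560x3 uint8, red, green, blue; 420x560 float32, m along the optical axis (not along the pixel's ray), 0 where there is no reading.
- viewer.camera_model(name): a dict with "intrinsics" (3x3 intrinsics, pixels), "R" (3x3) and "t" (3): a world point X has camera coordinates R X + t. Camera axes: x right, y down, z forward; pixel columns grow to the right and rows downward; lengths in m; the calibration is good to about 2 mm. A picture is of the moment at which its call begins: read the wrist's pose just before it. camera_model takes no time and is no camera call; for the wrist camera it gives the pose at the moment of the call.
- env.close_job(): hands the job in, once; it reports no verdict.
Trained networks look in the newest picture that a camera, given by its name, has taken for a name from the list of things; names that differ only in an ending like _2 or _b are one class to them, and where a whole thing is asked for, a point or a joint stands for the part that bears it (a point fixed in the world has none). Each returns a list of dicts, best first, with "confidence" (0 to 1); they miss things now and then, are a little off and sometimes report something else, mostly with a low value. They report only what shows in the picture. A call takes as long as a camera call.
- models.boxes_of(camera, label): "xy" ([column, row] in pixels, amid what is visible of it).
- models.silhouettes(camera, label): "mask" (420x560 bool, what is visible of it) and "xy" ([column, row] in pixels, amid what is visible of it).
- models.tip_of(camera, label): "xy" ([column, row] in pixels: a listed point, or the origin of a listed thing).
The state is a dict: "clock": time; "joints": joint angles; "joint_velocities": joint speeds; "effort": joint torques, N m; "ee_pos": TCP position; "eef_rot": TCP orientation; "wrist_force": force on the tool from outside, world axes, zero at the start; "torque": the same for the moment, N m; "finger_gap": finger opening in m.
Only numpy, scipy, OpenCV 4.12 (cv2) and the standard library are available. Lean on these libraries where they do the work, as an engineer would, in place of code of your own. Each camera call takes 0.05 s, during which the arm holds its last target. There are 200 camera calls.

## Task

Pick up the inspection mirror by its handle and use it to show the camera the nut on the hidden underside of the yellow arm: hold the glass centred straight below the nut and level with the camera's lens, facing half-way between the nut above and the lens, so that the camera, looking at the mirror, sees the nut and its paint mark. Do not knock against the arm or the camera, and leave the other things on the bench where they are. Finish while still holding the mirror steady in that position; it touches nothing but your gripper.

Things in the scene. Friction and masses are not known exactly. Their poses are not given: they have to be found in the camera images.
- mirror: The inspection mirror, a loose tool of about 0.13 kg: black flat-sided grip 110 long, 18 wide, 24 mm high, lying flat on the bench; a thin cranked steel neck; at its end, rigidly fixed, a rectangular glass in a steel frame (50 x 66 mm). Origin at the centre of the grip's underside; x along the grip towards the glass, z up as it lies. It balances about 15 mm in front of the grip's middle.
- grip (a point): The centre of the mirror's grip, half-way up (12 mm above the grip's underside), same axes as the mirror.
- glass (a point): Centre of the mirror's reflecting face, 140 mm in front of and 21 mm above the grip's centre (mirror's axes). Its z axis is the outward normal of the glass, which leans 60 degrees forward from the mirror's z towards its x (as it lies it looks away from the grip, 30 degrees above level); its y is the mirror's y. The angle of the glass to the grip never changes.
- pivot_arm: Fixed yellow steel arm, 30 mm thick, underside 230 mm above the bench, 88 mm wide at the free end, 110 at the other, clamped on a grey post (base plate 160 mm) 290 mm to +y of the nut. It reaches 107 mm to -y of the nut. On top two round pins (68 mm to -y, 135 to +y of the nut) and, above the nut, a hexagon bolt head. Origin on the bench plumb below the nut; y along the arm, -x the robot's side.
- nut (a point): The centre of the lower face of the hexagon nut (28 mm across corners) with a white paint stripe under the yellow arm, 212 mm above the bench and 18 mm below the arm's underside.
- camera: Fixed inspection camera beyond the arm: grey ribbed box, black lens (41 mm rim), post stand with 100 x 90 mm foot. The lens looks level, 130 mm above the bench, its axis passing straight below the nut. The origin lies on the bench plumb below the nut, not in the camera; x points level from there to the camera: lens front 220 mm, foot centre 305 mm away.
- sight (a point): No visible thing: the point where the camera's level line of sight crosses the plumb line below the nut, 130 mm above the bench and 82 mm below the nut. Its z axis points half-way between straight up and level towards the lens; its y axis is level.
- drill: A cordless drill standing on its battery, 225 mm high, 1.5 kg, loose; to be left alone. Origin at the centre of its underside.
- rubber_pad: A black rubber block 75 x 55 x 24 mm with a brass disc on top, loose; to be left alone. Origin at the centre of its underside.
- angle_tab: A small yellow steel angle, 50 x 30 mm and 36 mm high, loose; to be left alone. Origin at the underside of its flat leg.
- spare_pin: A spare round steel pin standing on end, 33 mm across and 46 mm high, loose; to be left alone. Origin at the centre of its underside.

How it is judged:
By the outcome, as a careful person would: the job done as asked, in the order asked, and still so for the second after the job is handed in, while the arm keeps its last pose, push and grip.
It also fails if it takes over 35 s, if anything falls off the work surface, if the arm or the gripper's body presses on something with over 40 N, if the wrist force passes 120 N, or if a joint passes its speed limit or range.

## Working session

There is one attempt and no reset: what is moved stays moved. The work goes in short steps, Python scripts to look and compute and a tool call to move; the robot and the scene stay as the last step left them, time stands still between calls to the robot, and variables do not carry over. Pictures are saved under pics/ and viewed, about 8 in all and at most 12, crops included, and the job is handed in when it is done.

Besides the shell and the picture viewer there is one more tool, called after "Emit:" in YAML: its name, and indented under it one key for each argument. step_arm: Moves the arm, as the interface text tells. Its arguments: {"type":"object","properties":{"dp":{"type":"array"},"turn":{"type":"array"},"grip":{"type":"array"},"newtons":{"type":"number"}},"required":["dp","turn","grip"]}

```bash
mkdir -p pics; cat > h.py <<'E'
import numpy as np, cv2
from rig import env, viewer, models
from scipy.spatial.transform import Rotation as Ro
def ray(cam,xy):
    m=viewer.camera_model(cam);K=m["intrinsics"];R=np.array(m["R"]);t=np.array(m["t"])
    d=R.T@np.linalg.inv(K)@np.array([xy[0],xy[1],1.]);return -R.T@t,d
def at_z(cam,xy,z):
    c,d=ray(cam,xy);return c+d*(z-c[2])/d[2]
def pts(cam,depth,mask):
    v,u=np.nonzero(mask&(depth>0));c,_=ray(cam,(0,0));m=viewer.camera_model(cam)
    p=np.stack([u,v,np.ones_like(u)]).astype(float)
    return (c[:,None]+np.array(m["R"]).T@(np.linalg.inv(m["intrinsics"])@p*depth[v,u])).T
def save(n,im): cv2.imwrite(f"pics/{n}.png",im[:,:,::-1])
E
python3 - <<'E'
from h import *
np.set_printoptions(precision=4,suppress=True)
print(env.get_obs())
ims=[]
for c in("scene","top"):
    im,d=viewer.snapshot(c);save(c+"0",im)
    np.save(c+"d.npy",d)
    print(c,ray(c,(280,210)))
    for n,z in(("mirror",0),("grip",.012),("glass",.033),("pivot_arm",0),("nut",.212),("camera",0),("sight",.13),("drill",0),("rubber_pad",0),("angle_tab",0),("spare_pin",0)):
        r=models.tip_of(c,n)
        for q in r[:2]: print(n,np.array(q["xy"]).round(1),round(q["confidence"],2),at_z(c,q["xy"],z))
E
```

```text
{'clock': 0.0, 'joints': array([ 1.0964,  0.4916,  1.5594,  0.    ,  1.0917, -0.1056]), 'joint_velocities': array([ 0.0003,  0.0005, -0.0011,  0.0002, -0.0009, -0.0004]), 'effort': array([ -0.0022, -61.2661, -25.8164,   0.0692,   0.0483,  -0.0001]), 'ee_pos': array([0.2253, 0.583 , 0.4041]), 'eef_rot': array([-0.9339,  1.3624,  0.9331]), 'wrist_force': array([-0.2008,  0.0336, -1.1893]), 'torque': array([ 0.0075, -0.0478,  0.0563]), 'finger_gap': 0.09493670194287913}
scene (array([ 1.2712, -0.3482,  1.0879]), array([-0.594 ,  0.2835, -0.7533]))
mirror [214.3 246.4] 0.74 [ 0.4524 -0.1791  0.    ]
grip [214.2 242.9] 0.78 [ 0.4491 -0.1765  0.012 ]
glass [242.2 270.6] 0.87 [ 0.5917 -0.1455  0.033 ]
pivot_arm [391.7 168.6] 0.65 [0.4211 0.4916 0.    ]
camera [212.4 241.1] 0.68 [ 0.431 -0.177  0.   ]
drill [393.2 170.9] 0.66 [0.4329 0.4895 0.    ]
rubber_pad [119.5 295.5] 0.76 [ 0.49   -0.4739  0.    ]
spare_pin [213.  328.7] 0.6 [ 0.702  -0.2797  0.    ]
spare_pin [348.8 183.8] 0.54 [0.4152 0.3199 0.    ]
top (array([0.2616, 0.0102, 1.6763]), array([ 0.1855,  0.004 , -0.9827]))
mirror [332.1 241.9] 0.55 [ 0.4531 -0.1776  0.    ]
grip [332.2 242.5] 0.84 [ 0.4494 -0.1766  0.012 ]
glass [327.7 206.5] 0.66 [ 0.5827 -0.1621  0.033 ]
nut [331.1 244.8] 0.62 [ 0.4193 -0.1503  0.212 ]
camera [327.8 205.9] 0.72 [ 0.5915 -0.1661  0.    ]
camera [197.4 251.2] 0.18 [0.4251 0.3289 0.    ]
drill [155.2 254.4] 0.72 [0.4153 0.4867 0.    ]
rubber_pad [408.5 232.8] 0.53 [ 0.4836 -0.4676  0.    ]
angle_tab [353.2 177.6] 0.63 [ 0.7018 -0.2682  0.    ]
spare_pin [198.5 250.7] 0.56 [0.4269 0.3248 0.    ]
```

```bash
ls pics
```

```text
scene0.png
top0.png
```

View pics/scene0.png

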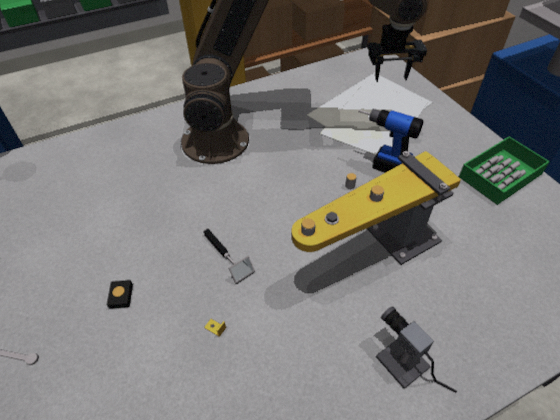

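View pics/top0.png

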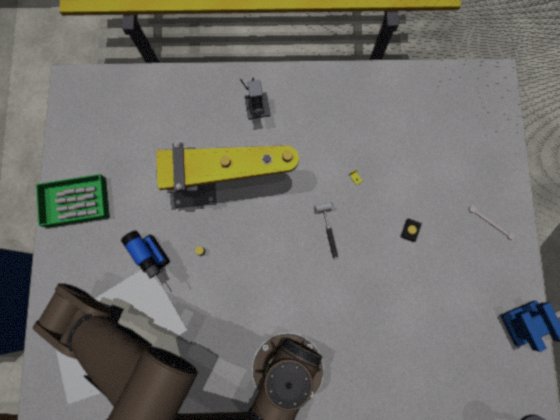

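The scene picture shows the mirror at about (215,243)–(242,270), the yellow arm with its bolt head at (332,217) and the camera at (400,340). The top picture shows the mirror at (332,242)–(325,207), the bolt head at (267,158) and the camera at (256,95). Next I'll measure the arm and camera from depth.

```bash
cat > m.py <<'E'
from h import *
np.set_printoptions(precision=4,suppress=True)
tiles=[]
for c,(x0,y0,w,hh) in(("top",(150,70,160,140)),("scene",(285,145,180,240))):
    im=cv2.imread(f"pics/{c}0.png");d=np.load(c+"d.npy")
    ok=np.ones(d.shape,bool);m=np.zeros(d.shape,bool);m[y0:y0+hh,x0:x0+w]=1
    hsv=cv2.cvtColor(im,cv2.COLOR_BGR2HSV)
    yel=(hsv[...,0]>18)&(hsv[...,0]<32)&(hsv[...,1]>150)&(hsv[...,2]>90)&m
    p=pts(c,d,yel);p=p[(abs(p[:,2]-.26)<.008)]
    print(c,"yellow",len(p),p.mean(0),p.min(0),p.max(0))
    # centreline: per y bin mid of x extents
    for y in np.arange(p[:,1].min()+.06,p[:,1].max()-.05,.04):
        s=p[abs(p[:,1]-y)<.006]; print(round(y,3),s[:,0].min(),s[:,0].max(),(s[:,0].min()+s[:,0].max())/2)
    q=pts(c,d,m);b=q[(q[:,0]>.8)&(q[:,2]>.02)]
    print("cam box",len(b),b.min(0),b.max(0),np.median(b[b[:,2]>.1],0))
    t=cv2.resize(im[y0:y0+hh,x0:x0+w],None,fx=2.4 if c=="scene" else 2.4,fy=2.4,interpolation=cv2.INTER_CUBIC)
    tiles.append(cv2.copyMakeBorder(t,0,576-t.shape[0],0,0,cv2.BORDER_CONSTANT)[:576])
im=np.hstack(tiles);print(im.shape);cv2.imwrite("pics/crop1.png",cv2.resize(im,None,fx=.975,fy=.975))
print(viewer.camera_model("top")["intrinsics"],viewer.camera_model("scene")["intrinsics"])
E
python3 m.py
```

```text
top yellow 3520 [0.6859 0.2038 0.26  ] [ 0.6076 -0.0427  0.2521] [0.7446 0.4227 0.2678]
0.017 0.6588899837287368 0.7425984308290849 0.7007442072789108
0.057 0.6542456356430619 0.7424797606454611 0.6983626981442614
0.097 0.6481233066125569 0.7440842193422239 0.6961037629773904
0.137 0.6428577020753112 0.7400107970316905 0.6914342495535009
0.177 0.6386321562956765 0.7420491680387962 0.6903406621672363
0.217 0.6327413068159708 0.7391203467693249 0.6859308267926478
0.257 0.627040819232175 0.7394821807860781 0.6832615000091266
0.297 0.6225160490939075 0.7395127472923912 0.6810143981931494
0.337 0.6928003344720362 0.7366530267567117 0.7147266806143739
cam box 466 [0.9154 0.0553 0.0202] [1.0717 0.146  0.1646] [0.9796 0.0992 0.1499]
scene yellow 4653 [0.6974 0.1862 0.2607] [ 0.6133 -0.0471  0.2523] [0.7491 0.423  0.2671]
0.013 0.6632050067093731 0.7490880954404143 0.7061465510748937
0.053 0.6584088931621632 0.74767421652996 0.7030415548460616
0.093 0.6529456584851631 0.7461876612631825 0.6995666598741728
0.133 0.648218056434438 0.7458880176682432 0.6970530370513406
0.173 0.6420776073769673 0.7453966107888367 0.693737109082902
0.213 0.6381046172486278 0.7448619305697339 0.6914832739091809
0.253 0.6318822707313588 0.7432001777343915 0.6875412242328751
0.293 0.6230375131619112 0.7415907147573215 0.6823141139596164
0.333 0.6331325743680726 0.7409244373360703 0.6870285058520714
0.373 0.6182132645641347 0.6861172307792541 0.6521652476716944
cam box 1419 [0.9157 0.0615 0.02  ] [1.0772 0.1433 0.1636] [0.9971 0.0933 0.1494]
(576, 816, 3)
[[446.6771   0.     282.6694]
 [  0.     446.6771 206.6699]
 [  0.       0.       1.    ]] [[449.9457   0.     286.7625]
 [  0.     449.9457 218.9278]
 [  0.       0.       1.    ]]
```

View pics/crop1.png

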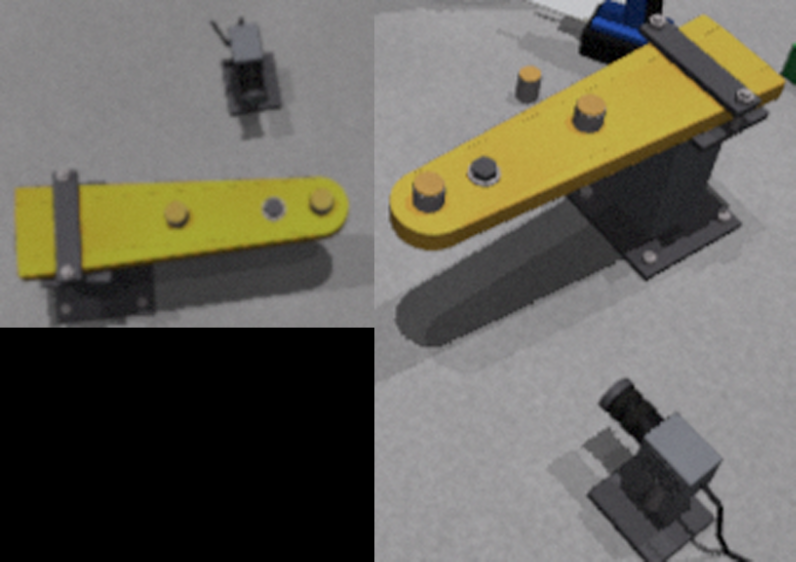

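```bash
cat > m2.py <<'E'
from h import *
np.set_printoptions(precision=4,suppress=True)
C=lambda u,v:((u/2.34+150),(v/2.34+70)); S=lambda u,v:((u-374.4)/2.34+285,v/2.34+145)
def tri(a,b):
    c1,d1=ray("top",a);c2,d2=ray("scene",b)
    s=np.linalg.lstsq(np.stack([d1,-d2],1),c2-c1,rcond=None)[0]
    p,q=c1+s[0]*d1,c2+s[1]*d2;return (p+q)/2,np.linalg.norm(p-q)
for n,a,b in(("bolt",C(273,208),S(485,168)),("pin-",C(321,199),S(429,182)),("pin+",C(176,212),S(591,104))):
    print(n,tri(a,b),at_z("top",a,.278),at_z("scene",b,.278))
for c,(x0,y0,w,hh) in(("top",(150,70,160,140)),("scene",(285,145,180,240))):
    d=np.load(c+"d.npy");m=np.zeros(d.shape,bool);m[y0:y0+hh,x0:x0+w]=1
    q=pts(c,d,m);b=q[(q[:,0]>.85)&(q[:,2]>.005)]
    for lo,hi in((.9,.925),(.925,.94),(.94,.955),(.955,.97),(.97,.985),(.985,1.),(1,1.015),(1.015,1.03),(1.03,1.05)):
        s=b[(b[:,0]>lo)&(b[:,0]<hi)&(b[:,2]>.12)]
        if len(s): print(c,lo,len(s),"y",s[:,1].min(),s[:,1].max(),"z",s[:,2].max(),"ytop",s[s[:,2]>s[:,2].max()-.005,1].mean())
    f=b[(b[:,2]<.018)&(b[:,2]>.006)];print("foot",len(f),f.min(0),f.max(0),cv2.minAreaRect(f[:,:2].astype(np.float32)) if len(f) else "")
    f=b[(b[:,2]>.155)];print("boxtop",len(f),f.mean(0),cv2.minAreaRect(f[:,:2].astype(np.float32)) if len(f) else "")
E
python3 m2.py
```

```text
bolt (array([0.7001, 0.0596, 0.2672]), np.float64(0.0045973371559985)) [0.6957 0.0572 0.278 ] [0.7082 0.0565 0.278 ]
pin- (array([ 0.7051, -0.0083,  0.2883]), np.float64(0.0030587687335198936)) [ 0.7078 -0.0099  0.278 ] [ 0.6983 -0.0025  0.278 ]
pin+ (array([0.6899, 0.193 , 0.2879]), np.float64(0.004589944012567343)) [0.6918 0.1922 0.278 ] [0.6834 0.202  0.278 ]
top 0.9 50 y 0.07393748765196465 0.11080520908332908 z 0.15661366713384428 ytop 0.09239078335583377
top 0.925 36 y 0.07394234592864597 0.11078046052622609 z 0.15171400621824316 ytop 0.09226322390474302
top 0.94 41 y 0.07761361546815275 0.11499133741794433 z 0.15781930455202842 ytop 0.09500490753687647
top 0.955 35 y 0.08118301791964505 0.11443675169763813 z 0.1521100541114968 ytop 0.09865903686281867
top 0.97 70 y 0.07772324656290512 0.12569765755393356 z 0.16393023529173623 ytop 0.09819224802638098
top 0.985 51 y 0.07782646389559786 0.12558876975508937 z 0.16347913461754215 ytop 0.09558300098832395
top 1 56 y 0.08022945000846073 0.1284235978181306 z 0.16455668394572287 ytop 0.10425397969983415
top 1.015 47 y 0.08398246690564
[... 1008 characters left out ...]
0.07820320335059827 0.12620828873799822 z 0.16285521973402117 ytop 0.10083634513389043
scene 1 185 y 0.07898325361924141 0.12980759601106007 z 0.16138582435987658 ytop 0.10237051749935303
scene 1.015 191 y 0.08161187403185122 0.1320142495581711 z 0.1635610415447829 ytop 0.10266150326234523
scene 1.03 155 y 0.08488138859555672 0.13111160504283925 z 0.16049516408271025 ytop 0.10564188589582327
foot 1194 [ 0.851  -0.1333  0.006 ] [1.0961 0.4013 0.018 ] ((0.9735244512557983, 0.13374197483062744), (0.5343175530433655, 0.24487268924713135), 89.80489349365234)
boxtop 458 [1.0063 0.1043 0.1572] ((1.005916714668274, 0.10452675074338913), (0.06135354936122894, 0.045764271169900894), 8.363748550415039)
```

```bash
cat >> h.py <<'E'
np.set_printoptions(precision=4,suppress=True)
def tool_down(yaw):  # tool x down, z across (mirror y), yaw = mirror yaw; candidate half turns
    f=np.array([np.cos(yaw),np.sin(yaw),0]);l=np.array([-f[1],f[0],0]);out=[]
    for s in(1,-1):
        x=np.array([0,0,-1.]);z=s*l;out.append(np.stack([x,np.cross(z,x),z],1))
    return out
def rel(p,R,pos,rot):  # -> dp mm, turn
    R0=Ro.from_rotvec(rot)
    return R0.inv().apply(np.asarray(p)-pos)*1000,(R0.inv()*Ro.from_matrix(R)).as_rotvec()
E
python3 - <<'E'
from h import *
o=env.get_obs();print(Ro.from_rotvec(o["eef_rot"]).as_matrix())
yaw=np.radians(8.9)
for R in tool_down(yaw):
  for p in((.225,.583,.52),(.46,.15,.52),(.44,-.176,.40)): print(rel(p,R,o["ee_pos"],o["eef_rot"]))
E
```

```text
[[ 0.     -0.9327  0.3605]
 [ 0.0001  0.3605  0.9327]
 [-1.      0.      0.0001]]
(array([-115.2154,    0.2736,   -0.0745]), array([-0.5242,  0.0001,  0.    ]))
(array([-115.2655, -375.0304, -319.231 ]), array([-0.5242,  0.0001,  0.    ]))
(array([   4.6929, -473.9104, -630.5327]), array([-0.5242,  0.0001,  0.    ]))
(array([-115.2154,    0.2736,   -0.0745]), array([ 2.6174,  0.    , -0.0002]))
(array([-115.2655, -375.0304, -319.231 ]), array([ 2.6174,  0.    , -0.0002]))
(array([   4.6929, -473.9104, -630.5327]), array([ 2.6174,  0.    , -0.0002]))
```

Emit:
step_arm:
  dp:
    - [-60,0,0]
    - [-115,0,0]
    - [-115,-40,-30]
    - [-115,-80,-60]
    - [-115,-375,-319]
    - [-115,-375,-319]
    - [-115,-375,-319]
    - [-115,-375,-319]
    - [-115,-375,-319]
    - [-115,-375,-319]
  turn:
    - [0,0,0]
    - [0,0,0]
    - [-0.524,0,0]
    - [-0.524,0,0]
    - [-0.524,0,0]
    - [-0.524,0,0]
    - [-0.524,0,0]
    - [-0.524,0,0]
    - [-0.524,0,0]
    - [-0.524,0,0]
  grip: [0,0,0,0,0,0,0,0,0,0]

```text
clock: 2.03
ee_pos: [0.3805, 0.2997, 0.5185]
eef_rot: [-1.323, 1.131, 1.323]
wrist_force: [1.4, 0.5, 0.2]
finger_gap: 0.095
```

```bash
python3 - <<'E'
from h import *
o=env.get_obs();print(o["clock"],o["joints"],o["ee_pos"])
print(rel((.44,-.176,.42),tool_down(np.radians(8.9))[0],o["ee_pos"],o["eef_rot"]))
E
```

```text
2.0333 [ 0.5307  0.1797  1.7206  0.      1.2407 -1.1957] [0.3805 0.2997 0.5185]
(array([  98.4185,   14.996 , -479.2107]), array([0.0002, 0.0003, 0.0006]))
```

Emit:
step_arm:
  dp:
    - [0,-20,-80]
    - [0,-20,-160]
    - [20,-10,-300]
    - [98,15,-479]
    - [98,15,-479]
    - [98,15,-479]
    - [98,15,-479]
    - [98,15,-479]
    - [98,15,-479]
    - [98,15,-479]
  turn:
    - [0,0,0]
    - [0,0,0]
    - [0,0,0]
    - [0,0,0]
    - [0,0,0]
    - [0,0,0]
    - [0,0,0]
    - [0,0,0]
    - [0,0,0]
    - [0,0,0]
  grip: [0,0,0,0,0,0,0,0,0,0]

```text
clock: 2.87
ee_pos: [0.4333, -0.1015, 0.4398]
eef_rot: [-1.323, 1.131, 1.322]
wrist_force: [1.8, -0.3, 0.2]
finger_gap: 0.0953
```

Emit:
step_arm:
  dp:
    - [0,0,0]
    - [0,0,0]
  turn:
    - [0,0,0]
    - [0,0,0]
  grip: [0,0]

```text
clock: 3.03
ee_pos: [0.4337, -0.1013, 0.4394]
eef_rot: [-1.319, 1.134, 1.321]
wrist_force: [0.5, -0.7, 0.2]
finger_gap: 0.095
```

```bash
python3 - <<'E'
from h import *
o=env.get_obs();print(o["clock"],o["joints"],o["ee_pos"])
im,d=viewer.snapshot("wrist");save("wrist1",im);np.save("wristd.npy",d)
print(ray("wrist",(280,210)))
for n,z in(("mirror",0),("grip",.012),("glass",.033)):
    for q in models.tip_of("wrist",n)[:2]: print(n,q["xy"],q["confidence"],at_z("wrist",q["xy"],z))
g=cv2.cvtColor(im,cv2.COLOR_RGB2GRAY)
P=pts("wrist",d,(g<60));P=P[(P[:,2]>.018)&(P[:,2]<.03)&(P[:,1]<-.1)&(P[:,1]>-.26)]
print(len(P),P.mean(0),cv2.minAreaRect(P[:,:2].astype(np.float32)))
E
```

```text
3.0333 [-0.378   0.193   1.9273  0.0002  1.0226 -2.1001] [ 0.4337 -0.1013  0.4394]
(array([ 0.3689, -0.1105,  0.4195]), array([ 0.2169,  0.0456, -0.9753]))
mirror [223.4, 194.2] 0.6 [ 0.4524 -0.1706  0.    ]
grip [222.8, 197.8] 0.85 [ 0.4553 -0.1686  0.012 ]
1031 [ 0.45   -0.169   0.0244] ((0.45114636421203613, -0.16921232640743256), (0.10731350630521774, 0.01670355722308159), 11.888344764709473)
```

View pics/wrist1.png

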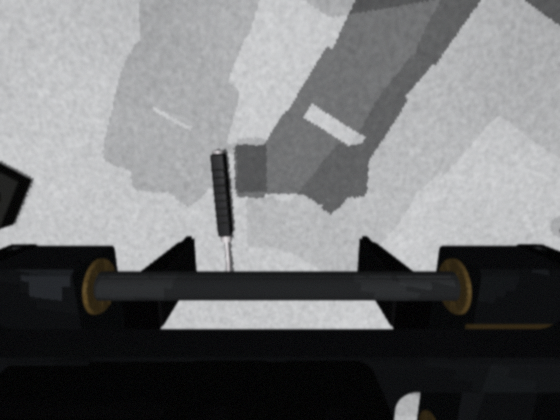

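```bash
python3 - <<'E'
from h import *
im=cv2.imread("pics/wrist1.png");g=cv2.cvtColor(im,cv2.COLOR_BGR2GRAY)
m=(g<60).astype(np.uint8);n,l,s,c=cv2.connectedComponentsWithStats(m)
for i in range(1,n):
    if s[i,4]>300: print(s[i],c[i],at_z("wrist",c[i],.024),cv2.minAreaRect(np.argwhere(l==i)[:,::-1].astype(np.float32)))
o=env.get_obs()
for yaw in (11,):
    a=np.radians(yaw);p=np.array([.4505,-.1695,0])+.015*np.array([np.cos(a),np.sin(a),0])
    for h in(.10,.022): print(p,rel(p+[0,0,h+.171],tool_down(a)[0],o["ee_pos"],o["eef_rot"]))
E
```

```text
[ 212  153   21   83 1181] [222.1262 194.5783] [ 0.4489 -0.168   0.024 ] ((222.34158325195312, 194.41583251953125), (82.2895736694336, 15.721588134765625), 84.2894058227539)
[   0  163   31   65 1280] [ 10.9313 193.9406] [ 0.4907 -0.439   0.024 ] ((15.0, 195.0), (64.0, 30.0), 90.0)
[    0   237   560   183 83471] [278.9691 339.2644] [ 0.6491 -0.0614  0.024 ] ((279.5, 328.0), (182.0, 559.0), 90.0)
[ 0.4652 -0.1666  0.    ] (array([169.4259, -20.414 , -72.3225]), array([-0.0352, -0.0001,  0.0007]))
[ 0.4652 -0.1666  0.    ] (array([247.4259, -20.3601, -72.312 ]), array([-0.0352, -0.0001,  0.0007]))
```

The wrist view shows the black grip from (217,152) to (226,236), with the neck leaving towards (229,270). I'll go lower over it and take one more look.

Emit:
step_arm:
  dp:
    - [0,-20,-72]
    - [40,-20,-72]
    - [80,-20,-75]
    - [120,-20,-75]
    - [165,-20,-75]
    - [165,-20,-75]
    - [165,-20,-75]
  turn:
    - [-0.035,0,0]
    - [-0.035,0,0]
    - [-0.035,0,0]
    - [-0.035,0,0]
    - [-0.035,0,0]
    - [-0.035,0,0]
    - [-0.035,0,0]
  grip: [0,0,0,0,0,0,0]

```text
clock: 3.82
ee_pos: [0.4652, -0.1695, 0.2736]
eef_rot: [-1.345, 1.113, 1.353]
wrist_force: [-0.5, 0.2, 0.0]
finger_gap: 0.0952
```

```bash
cat > look.py <<'E'
from h import *
import sys
o=env.get_obs();print(o["clock"],o["joints"],o["ee_pos"])
im,d=viewer.snapshot("wrist");save(sys.argv[1],im)
g=cv2.cvtColor(im,cv2.COLOR_RGB2GRAY)
m=(g<60).astype(np.uint8);n,l,s,c=cv2.connectedComponentsWithStats(m)
for i in range(1,n):
    if s[i,4]>300: print(s[i],c[i])
P=pts("wrist",d,(g<60));P=P[(P[:,2]>.02)&(P[:,2]<.028)&(P[:,1]<-.1)&(P[:,1]>-.26)]
(cx,cy),wh,a=cv2.minAreaRect(P[:,:2].astype(np.float32))
print(len(P),P.mean(0),cx,cy,wh,a)
x=P[:,0];k=np.polyfit(x,P[:,1],1);print("fit yaw",np.degrees(np.arctan(k[0])),"y at .45",np.polyval(k,.45),x.min(),x.max())
E
python3 look.py wrist2
```

```text
3.8167 [-0.4828  0.5005  2.0049  0.0002  0.6408 -2.2457] [ 0.4652 -0.1695  0.2736]
[    0   135   560   285 85746] [278.9746 334.7503]
3110 [ 0.447  -0.1744  0.0254] 0.4500787556171417 -0.1739574521780014 (0.10591652244329453, 0.017925694584846497) 11.220134735107422
fit yaw 11.184578624968445 y at .45 -0.17378667690378716 0.39704836382247205 0.5033956157725711
```

View pics/wrist2.png

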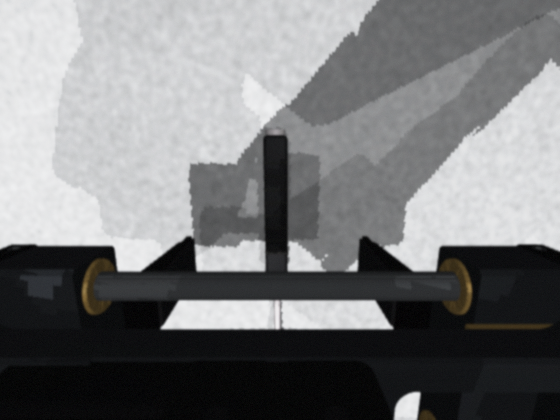

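Grip from (275,130) to (276,270) in the picture, centred between the fingers and aligned with them. Next I descend and close.

Emit:
step_arm:
  dp:
    - [30,0,-1]
    - [60,0,-1]
    - [74,0,-1]
    - [80,0,-1]
    - [80,0,-1]
    - [80,0,-1]
  turn:
    - [0,0,0]
    - [0,0,0]
    - [0,0,0]
    - [0,0,0]
    - [0,0,0]
    - [0,0,0]
  grip: [0,0,0,0,0,0]

```text
clock: 4.37
ee_pos: [0.4659, -0.1715, 0.1969]
eef_rot: [-1.351, 1.112, 1.346]
wrist_force: [0.8, -0.4, -0.1]
finger_gap: 0.0952
```

Emit:
step_arm:
  dp:
    - [0,0,0]
    - [0,0,0]
    - [0,0,0]
    - [0,0,0]
    - [0,0,0]
    - [0,0,0]
    - [0,0,0]
    - [0,0,0]
    - [0,0,0]
    - [0,0,0]
  turn:
    - [0,0,0]
    - [0,0,0]
    - [0,0,0]
    - [0,0,0]
    - [0,0,0]
    - [0,0,0]
    - [0,0,0]
    - [0,0,0]
    - [0,0,0]
    - [0,0,0]
  grip: [1,1,1,1,1,1,1,1,1,1]
  newtons: 40

```text
clock: 5.2
ee_pos: [0.4653, -0.1715, 0.1949]
eef_rot: [-1.348, 1.113, 1.348]
wrist_force: [-0.4, -0.7, 0.6]
finger_gap: 0.0338
```

Emit:
step_arm:
  dp:
    - [0,0,0]
    - [0,0,0]
    - [0,0,0]
    - [0,0,0]
    - [0,0,0]
    - [0,0,0]
  turn:
    - [0,0,0]
    - [0,0,0]
    - [0,0,0]
    - [0,0,0]
    - [0,0,0]
    - [0,0,0]
  grip: [1,1,1,1,1,1]
  newtons: 40

```text
clock: 5.7
ee_pos: [0.4652, -0.1714, 0.195]
eef_rot: [-1.348, 1.113, 1.348]
wrist_force: [0.2, -0.2, -0.2]
finger_gap: 0.0179
```

```bash
python3 - <<'E'
from h import *
o=env.get_obs();print(o["clock"],o["finger_gap"],o["ee_pos"],o["wrist_force"]);print(Ro.from_rotvec(o["eef_rot"]).as_matrix())
E
```

```text
5.7 0.017907266210111863 [ 0.4652 -0.1714  0.195 ] [ 0.2175 -0.2213 -0.2463]
[[-0.0001 -0.982  -0.1891]
 [ 0.0001 -0.1891  0.982 ]
 [-1.      0.0001  0.0002]]
```

Gripped (gap 17.9 mm). I'll lift it and check.

Emit:
step_arm:
  dp:
    - [-10,0,0]
    - [-30,0,0]
    - [-55,0,0]
    - [-80,0,0]
    - [-80,0,0]
    - [-80,0,0]
  turn:
    - [0,0,0]
    - [0,0,0]
    - [0,0,0]
    - [0,0,0]
    - [0,0,0]
    - [0,0,0]
  grip: [1,1,1,1,1,1]

```text
clock: 6.2
ee_pos: [0.4652, -0.1714, 0.2765]
eef_rot: [-1.35, 1.112, 1.345]
wrist_force: [-0.7, -0.1, -1.8]
finger_gap: 0.0175
```

```bash
cat > plan.py <<'E'
from h import *
o=env.get_obs();p0,R0=o["ee_pos"],Ro.from_rotvec(o["eef_rot"])
print(o["clock"],o["finger_gap"],o["joints"],p0,o["wrist_force"],o["torque"])
G=np.array([.162,-.1245,0]);N=np.array([.70,.0597,.13]);yaw=np.radians(8.4)
def target(back=0,up=0):
    f=np.array([np.cos(yaw),np.sin(yaw),0]);l=np.array([-f[1],f[0],0]);u=np.array([0,0,1.]);a=np.radians(15)
    mx=np.cos(a)*f+np.sin(a)*u;mz=np.cross(mx,l);R=np.stack([-mz,-mx,l],1)
    return N-back*f+up*u-R@G,R
M=R0.as_matrix();g=p0+M@G;n=-M[:,1]*np.sin(np.pi/3)-M[:,0]*.5
print("glass now",g,"normal elev",np.degrees(np.arcsin(n[2])),"yaw",np.degrees(np.arctan2(n[1],n[0])))
for b,u in((.15,0),(0,0)):
    p,R=target(b,u);print(b,p,*rel(p,R,p0,o["eef_rot"]))
E
python3 plan.py; python3 - <<'E'
from h import *
for c in("scene","top"):
    im,d=viewer.snapshot(c);save(c+"2",im)
    for n,z in(("glass",.113),("grip",.092)):
        for q in models.tip_of(c,n)[:1]:print(c,n,q["xy"],q["confidence"],at_z(c,q["xy"],z))
E
```

```text
6.2 0.017479495183210594 [-0.4864  0.4955  2.0026  0.0001  0.6405 -2.2476] [ 0.4652 -0.1714  0.2765] [-0.6786 -0.1022 -1.8188] [0.054  0.0061 0.0048]
glass now [ 0.5879 -0.1481  0.1148] normal elev 30.136128927835504 yaw 10.96515868434895
0.15 [0.3912 0.0141 0.2543] [ 21.7712  37.6495 196.2263] [ 0.0437  0.004  -0.2593]
0 [0.5396 0.036  0.2543] [  22.1394 -112.2068  189.6719] [ 0.0437  0.004  -0.2593]
scene glass [234.4, 254.4] 0.63 [ 0.5867 -0.1589  0.113 ]
scene grip [211.2, 226.3] 0.61 [ 0.4508 -0.1754  0.092 ]
top glass [329.0, 203.2] 0.56 [ 0.579  -0.1588  0.113 ]
```

```bash
python3 - <<'E'
from h import *
tiles=[]
o=env.get_obs();M=Ro.from_rotvec(o["eef_rot"]).as_matrix();T=o["ee_pos"]
g=T+M@np.array([.162,-.1245,0])
for c in("scene","top"):
    im,d=viewer.snapshot(c)
    P=pts(c,d,np.ones(d.shape,bool));q=(P-T)@M; mx=-q[:,1]-.1245; mz=-q[:,0]+.162; my=q[:,2]
    s=(abs(mx)<.05)&(abs(my)<.06)&(abs(mz)<.05)
    # into glass frame
    a=np.radians(60);u=np.stack([mx*np.cos(a)-mz*np.sin(a),my,mx*np.sin(a)+mz*np.cos(a)],1)[s]
    k=abs(u[:,2])<.012;e=u[k];(_,_,v)=np.linalg.svd(e-e.mean(0));
    print(c,s.sum(),k.sum(),e.min(0),e.max(0),e.mean(0),v[2],cv2.minAreaRect(e[:,:2].astype(np.float32)))
    m=viewer.camera_model(c);x=m["intrinsics"]@(np.array(m["R"])@g+m["t"]);x=(x/x[2])[:2];print("pred glass px",x)
    a0,b0=int(x[0])-40,int(x[1])-45
    t=cv2.resize(im[b0:b0+85,a0:a0+80],None,fx=5,fy=5,interpolation=cv2.INTER_CUBIC);cv2.circle(t,(int((x[0]-a0)*5),int((x[1]-b0)*5)),4,(255,0,0),1);tiles.append(t)
save("glass3",np.hstack(tiles))
E
```

```text
scene 437 433 [-0.0285 -0.0342 -0.0079] [0.0266 0.0328 0.0048] [-0.0028 -0.001  -0.0008] [-0.0042 -0.005  -1.    ] ((-0.0010328199714422226, -0.0007945932447910309), (0.06700673699378967, 0.054992999881505966), 89.78864288330078)
pred glass px [238.3429 253.1913]
top 108 105 [-0.0335 -0.0338 -0.0049] [0.0244 0.0316 0.0044] [-0.0058  0.0005  0.0005] [-0.0181  0.0134  0.9997] ((-0.004476388916373253, -0.0012829452753067017), (0.05796809121966362, 0.06526744365692139), 1.1591795682907104)
pred glass px [325.829  201.0455]
```

View pics/glass3.png

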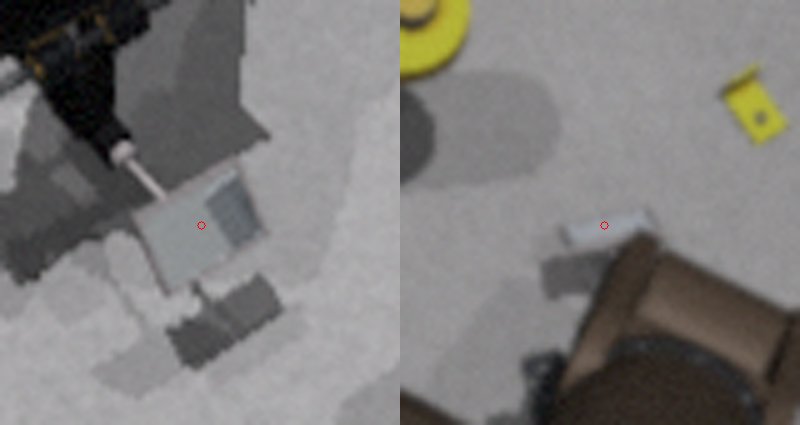

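The marked prediction (scene crop (201,225), top crop (604,225)) lies at the centre of the glass. Depth agrees to about 1 mm and 1°, so I carry it to a pose 100 mm short.

Emit:
step_arm:
  dp:
    - [0,0,10]
    - [0,0,30]
    - [5,-3,60]
    - [10,-6,95]
    - [22,-12,130]
    - [22,-12,165]
    - [22,-12,194]
    - [22,-12,194]
    - [22,-12,194]
    - [22,-12,194]
  turn:
    - [0.005,0,-0.03]
    - [0.015,0,-0.09]
    - [0.03,0.002,-0.17]
    - [0.04,0.004,-0.24]
    - [0.044,0.004,-0.259]
    - [0.044,0.004,-0.259]
    - [0.044,0.004,-0.259]
    - [0.044,0.004,-0.259]
    - [0.044,0.004,-0.259]
    - [0.044,0.004,-0.259]
  grip: [1,1,1,1,1,1,1,1,1,1]

```text
clock: 7.43
ee_pos: [0.4406, 0.0211, 0.2529]
eef_rot: [-1.41, 0.929, 1.127]
wrist_force: [0.4, 0.7, -1.0]
finger_gap: 0.0177
```

```bash
python3 plan.py
```

```text
7.4333 0.017659887048854437 [-0.1147  0.4756  2.1993  0.3066  0.2266 -2.1227] [0.4406 0.0211 0.2529] [ 0.4196  0.6606 -0.9744] [ 0.0071  0.2441 -0.0606]
glass now [0.6007 0.045  0.1282] normal elev 44.84793084666058 yaw 8.31411893160117
0.15 [0.3912 0.0141 0.2543] [-14.0974  47.9346   0.2666] [-0.0003  0.0016 -0.0027]
0 [0.5396 0.036  0.2543] [ 24.341  -97.0568   0.243 ] [-0.0003  0.0016 -0.0027]
```

Emit:
step_arm:
  dp:
    - [3,-12,0]
    - [8,-32,0]
    - [13,-52,0]
    - [18,-72,0]
    - [22,-87,0]
    - [24,-95,0]
    - [24.3,-97,0.2]
    - [24.3,-97,0.2]
    - [24.3,-97,0.2]
    - [24.3,-97,0.2]
  turn:
    - [0,0,0]
    - [0,0,0]
    - [0,0,0]
    - [0,0,0]
    - [0,0,0]
    - [0,0,-0.002]
    - [0,0.001,-0.002]
    - [0,0.001,-0.002]
    - [0,0.001,-0.002]
    - [0,0.001,-0.002]
  grip: [1,1,1,1,1,1,1,1,1,1]

```text
clock: 8.27
ee_pos: [0.5386, 0.0357, 0.2543]
eef_rot: [-1.41, 0.929, 1.125]
wrist_force: [1.0, -0.5, -0.7]
finger_gap: 0.0177
```

```bash
python3 plan.py; python3 - <<'E'
from h import *
im,d=viewer.snapshot("scene");im2,d2=viewer.snapshot("wrist");save("f_wrist",im2)
M=Ro.from_rotvec(env.get_obs()["eef_rot"]).as_matrix()
save("final",np.vstack([cv2.resize(im[130:400,150:500],(700,540))]))
P=pts("scene",d,np.ones(d.shape,bool));T=env.get_obs()["ee_pos"]
q=(P-T)@M;mx=-q[:,1]-.1245;mz=-q[:,0]+.162;my=q[:,2];a=np.radians(60)
u=np.stack([mx*np.cos(a)-mz*np.sin(a),my,mx*np.sin(a)+mz*np.cos(a)],1)
k=(abs(u[:,0])<.04)&(abs(u[:,1])<.05)&(abs(u[:,2])<.01);print("glass pts visible",k.sum())
q=P[(P[:,0]>.87)&(P[:,0]<1.05)&(abs(P[:,1]-.1)<.06)&(P[:,2]>.15)];print("cam",len(q),q.mean(0))
E
```

```text
8.2667 0.01769456727324872 [-0.0645  0.5608  1.9643  0.1533  0.3658 -1.917 ] [0.5386 0.0357 0.2543] [ 1.0303 -0.4853 -0.6595] [-0.0546  0.2181  0.0023]
glass now [0.6988 0.0594 0.1298] normal elev 44.91337647663969 yaw 8.281501860707328
0.15 [0.3912 0.0141 0.2543] [-38.2736 143.9728  -0.0402] [-0.0013  0.0007 -0.0015]
0 [0.5396 0.036  0.2543] [ 0.3304 -0.9744  0.1183] [-0.0013  0.0007 -0.0015]
glass pts visible 319
cam 627 [1.0017 0.1028 0.1561]
```

View pics/final.png

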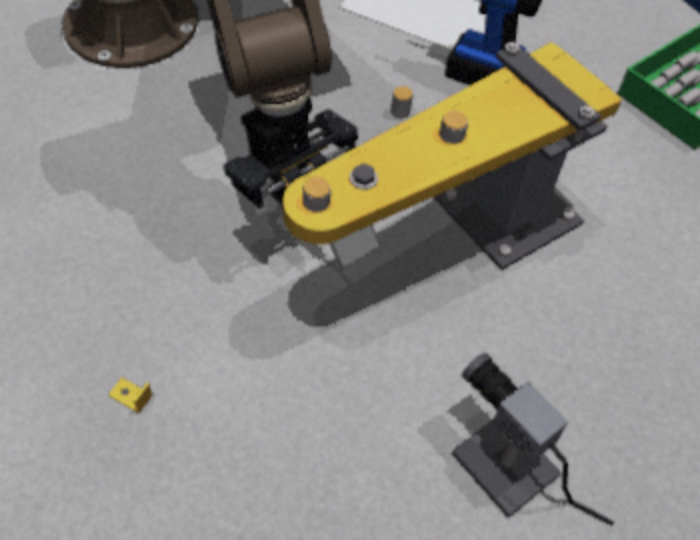

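View pics/f_wrist.png

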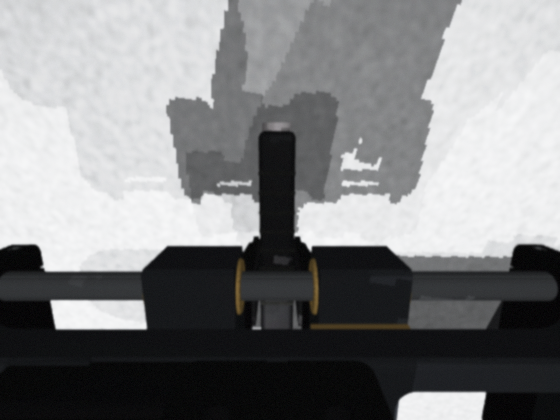

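The final picture shows the glass under the arm at (355,247), clear of the arm and camera. The wrist view shows the grip straight between the fingers at (277,180). I'll nudge the last millimetre, settle and check.

Emit:
step_arm:
  dp:
    - [0.3,-1,0]
    - [0.3,-1,0]
    - [0.3,-1,0]
    - [0.3,-1,0]
    - [0.3,-1,0]
    - [0.3,-1,0]
    - [0.3,-1,0]
    - [0.3,-1,0]
  turn:
    - [0,0,0]
    - [0,0,0]
    - [0,0,0]
    - [0,0,0]
    - [0,0,0]
    - [0,0,0]
    - [0,0,0]
    - [0,0,0]
  grip: [1,1,1,1,1,1,1,1]

```text
clock: 9.03
ee_pos: [0.5403, 0.0362, 0.2543]
eef_rot: [-1.411, 0.928, 1.124]
wrist_force: [-0.8, -0.5, -1.2]
finger_gap: 0.0178
```

```bash
python3 - <<'E'
from h import *
exec(open("plan.py").read())
im,d=viewer.snapshot("scene");P=pts("scene",d,np.ones(d.shape,bool));q=(P-p0)@M
mx=-q[:,1]-.1245;mz=-q[:,0]+.162;my=q[:,2];a=np.radians(60)
u=np.stack([mx*np.cos(a)-mz*np.sin(a),my,mx*np.sin(a)+mz*np.cos(a)],1)
e=u[(abs(u[:,0])<.04)&(abs(u[:,1])<.05)&(abs(u[:,2])<.01)]
print(len(e),e.min(0),e.max(0),e.mean(0),np.linalg.svd(e-e.mean(0),full_matrices=False)[2][2],np.abs(o["joint_velocities"]).max())
E
```

```text
9.0333 0.017752986005448456 [-0.0633  0.5625  1.9602  0.1521  0.3673 -1.9151] [0.5403 0.0362 0.2543] [-0.8499 -0.4614 -1.1819] [ 0.001   0.2322 -0.007 ]
glass now [0.7006 0.0599 0.1299] normal elev 44.95700543968069 yaw 8.31645389057217
0.15 [0.3912 0.0141 0.2543] [-38.8385 145.6569  -0.2015] [-0.0008  0.0006 -0.0007]
0 [0.5396 0.036  0.2543] [-0.1243  0.739  -0.1053] [-0.0008  0.0006 -0.0007]
333 [-0.0174 -0.0342 -0.0083] [0.0231 0.0332 0.0055] [ 0.0039 -0.0024 -0.0003] [ 0.0007  0.0001 -1.    ] 0.000988536142848657
```

Glass within 1 mm of the target and 0.1° of the wanted tilt, by kinematics. Depth confirms its plane, and the arm is still. I'm handing it in.

```bash
python3 -c "
from rig import env
print(env.close_job())"
```

```text
the job is handed in; nothing more can be done
None
```

I picked the mirror up by its grip, near its balance point, at 40 N. I tilted it up 15° and brought it in under the yellow arm from the robot's side. The job was handed in at about 9 s with the mirror still held there.

**Position:** by the arm's own readings the glass is at (0.7006, 0.0599, 0.1299) m. My estimate of the point to hit was (0.700, 0.0597, 0.130), worked out from the arm's pins and bolt head and good to about 2–3 mm.

**Angle:** the glass faces 45.0° above level and points 8.3° left of straight ahead. The direction to the camera measured 8.4°.

**Other checks:**
- **Depth:** the scene camera's depth data agreed with the plane and side-to-side position of the glass. The arm hid part of it in that last look.
- **Steadiness:** the arm was still, and the force readings, under 2 N at every check, gave no sign of a knock.
- **Surroundings:** the last pictures show the mirror clear of the arm and camera, and the other things in view looked undisturbed. The rubber pad was outside that last crop.

**Failed or disagreed:**
- **Nut image not seen:** I could not look through the inspection camera, so I did not see the nut and its paint mark in the glass.
- **Networks off:** the networks' points for the glass were about 1 cm out, and they confused some names. I used depth and the arm's readings instead.

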